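Shift the bench lathe into the rear chuck-side gear

TASK

The bench lathe is stopped with its gear lever left somewhere in the gate's leg away from the chuck. Push the lever along that leg to neutral, across the gate and fully home into the back slot on the chuck side (the slot farthest from you, next to the chuck). Only push it with the fingers: do not grip the knob or force the lever, leave the things lying about where they are, and finish clear with the lever staying in gear.

Things in the scene. Friction and masses are not known exactly. Their poses are not given: they have to be found in the camera images.
- gate_centre (a point): Centre of the H slot, on the top face of the steel gate plate (104 x 92 x 6 mm) on top of the lathe's headstock, about 253 mm above the bench. Its axes: x to the back of the lathe (away from the robot), y to the left along the spindle, away from the chuck (chuck on the -y side), z up. The lathe is fixed, turned by up to 0.2 rad; no other part of it stands above the plate.
- gate: The gate plate. Its slot is 14 mm wide; two legs run along x at y = +16 and -16 mm, joined only by the neutral crossbar at x = 0; in a leg the stem's middle can go 20 mm either way along x at plate level. The tongues between the legs are round-nosed: a lever within about 3 mm of neutral there (6 mm at the knob) finds the crossbar. Origin on the bench under gate_centre, same axes.
- back_slot (a point): Centre of the stem's end position in the back slot on the chuck side, on the plate's top face: 20 mm in x and -16 mm in y from gate_centre.
- knob (a point): Centre of the black ball knob, 30 mm diameter, 122 mm up the lever from its pivot, which lies 63 mm below gate_centre; 59 mm above the plate when upright. The lever tilts, so the knob moves twice as far as the stem in the slot: y = +33 or -33 mm in a leg (3 mm play), x = +41 mm at its back end, -41 mm at its front end (gate_centre frame), then 48 to 59 mm above the plate.
- gear_lever: The gear lever: 11 mm steel stem with the ball knob. Origin at its pivot inside the headstock, z up the stem. It takes about 3 to 5 N at the knob to move and stays where it is left (friction, no springs). The gate's edges stop it, giving about 1 mm per 10 N at the knob: squeezing it or leaning on it with over 36 N counts as gripping or forcing it.
- lever_across (a joint): Tilt of the lever across the gate, rad: 0 upright, positive towards the chuck (-y of gate_centre). About -0.27 in the leg away from the chuck, +0.27 in the leg on the chuck side, with play up to 0.31.
- lever_along (a joint): Tilt of the lever along the legs, rad: 0 in neutral, positive towards the back of the lathe (+x of gate_centre). About +0.34 fully home in a back slot, -0.34 in a front slot.
- key_mid (a point): Chuck key (T-shaped, 88 x 70 x 12 mm, dark steel) lying on the rubber mat at the left end of the headstock's top, its middle 150 to 165 mm to the left (+y) of the gate's centre; the mat is 10 mm below the plate's top face. Point at the middle of its shaft. Leave alone.
- bush_mid (a point): Turned flanged bush, 38 mm diameter, 36 mm high, standing on the same mat, 125 to 175 mm to the left of the gate's centre; point at its centre. Leave alone.
- spanner: Spanner, 160 mm long, lying in the lathe's chip tray in front of the headstock; origin under its middle. Leave alone.

How it is judged:
By the outcome, as a careful person would: the job done as asked, in the order asked, and still so for the second after the job is handed in, with the robot touching nothing.
It also fails if it takes over 48 s, if anything falls off the work surface, if the arm or the gripper's body presses on something with over 40 N, if the wrist force passes 120 N, or if a joint passes its speed limit or range.

ROBOT

A 6-joint arm with a two-finger parallel gripper is mounted at the origin on the work surface. World frame = base frame: x ahead of the robot, y to its left, z up, the work surface at z = 0. Lengths are in m, angles in rad, forces in N, time in s.
With the tool pointing down it reaches from about 0.35 to 0.775 m from the base axis. Payload 5.5 kg.
Tool frame: the origin (TCP) lies between the finger pads; the fingertips stand 19 mm ahead of it and the grasp point (between the pads) is the TCP (env.tcp_to_tips is the distance from the TCP to the fingertips, in m); z points along the fingers, y is the direction in which the jaws open and shut (so a half turn about z gives the same grasp; the last joint's range is limited). The gripper opens to 85 mm and grips with 20 to 120 N. Pads are 22 mm wide; open, the fingers measure 114 mm over their backs; the gripper's body (76 mm by 85 mm) begins 54 mm behind the grasp point. The pads swing forward as they close: fully open they stand 13 mm farther back than shut.
Start: joints at [-1.338, 0.313, 0.046, 1.304, 0, 1.431], TCP at [0.209, -0.536, 0.25] pointing down, gripper open.
Joint ranges: [-2.76, 2.76], [-0.86, 1.69], [-1.03, 1.26], [-2.2, 2.34], [-1.47, 1.5], [-3.14, 3.14]. Speed limits (rad/s): [2.57, 2.57, 3.14, 3.14, 3.14, 3.14].

INTERFACE

Orientations are given as a unit quaternion [w, x, y, z].
In Python, from workcell import env, eyes, job gives the robot as it stands. The module is installed in compiled form; this text tells all that it offers.
- The arm moves only by the tool move_arm, never from a script. Its argument "commands" is a list of rows, each a list of 3 entries, a list of its own where there are three numbers: the shift along the world's x, y, z as a fraction of full scale, then the turn, a rotation vector about the world's x, y, z as a fraction of full scale, then the gripper command: -1 is shut, 1 is fully open, values between are in proportion. In form: [[[x, y, z], [wx, wy, wz], gripper], ...]. A call has 1 to 5 rows; each row shifts and turns the commanded pose from where the row before left it; what a row does not reach is not made up. Full scale, the value 1, is 0.04 m for a shift and 8 degrees for a turn. A row lasts 1/10 s, in which the tool goes at most 50 mm and 8.59 degrees, less where a joint would pass 70% of its speed; a pose out of reach is approached as far as the arm can. A call with a number of a shift or a turn outside -1 to 1 is refused whole. A call with a gripper value outside its range is refused whole. The fingers move at their own pace and stop on an object; "newtons" is the grip in N (left out, the last holds). Time passes only in rows, so rows that do not move let the fingers close. It gives the time, the measured TCP pose, the force and the opening at its end, in the units of the state.
- env.get_state(): the state, without advancing time (a new reading comes with each control period).
- eyes.read_camera(name): name is "side" or "top" or "wrist"; returns a dict with "frame" (420x560x3 uint8, red, green, blue), "mtx" (3x3 intrinsics, pixels), "camera_from_world" (4x4, takes a point from world to camera coordinates); the wrist camera has in their place "mount" (4x4, takes a point from camera to tool coordinates, whose origin is the TCP and whose axes are the flange's). Camera axes: x right, y down, z forward; pixel columns grow to the right and rows downward; lengths in m; the calibration is good to about 2 mm. A picture is of the moment at which its call begins: read the wrist's pose just before it. There is no depth.
- job.hand_in(): hands the job in, once; it reports no verdict.
The state is a dict: "clock": time; "joint_pos": joint angles; "qvel": joint speeds; "tau": joint torques, N m; "tcp_pos": TCP position; "orientation": TCP orientation; "wrist_force": force on the tool from outside, world axes, zero at the start; "ft_torque": the same for the moment, N m; "finger_gap": finger opening in m.
Only numpy, scipy, OpenCV 4.12 (cv2) and the standard library are available. Lean on these libraries where they do the work, as an engineer would, in place of code of your own. Each camera call takes 0.05 s, during which the arm holds its last target.

## Working session

There is one attempt and no reset: what is moved stays moved. The work goes in short steps, Python scripts to look and compute and a tool call to move; the robot and the scene stay as the last step left them, time stands still between calls to the robot, and variables do not carry over. Pictures are saved under pics/ and viewed, and the job is handed in when it is done.

Besides the shell and the picture viewer there is one more tool, called after ">>>" as name([rows], argument=value, ...), one row to a line, values as JSON. move_arm: Moves the arm, as the interface text tells. Its arguments: {"type":"object","properties":{"commands":{"type":"array","items":{"type":"array"}},"newtons":{"type":"number"}},"required":["commands"]}

```bash
mkdir -p pics; cat > h.py <<'E'
import numpy as np,cv2
from workcell import env,eyes,job
def snap(n,fn):
    d=eyes.read_camera(n); cv2.imwrite('pics/'+fn,d['frame'][:,:,::-1]); np.savez('pics/'+fn+'.npz',**{k:v for k,v in d.items() if isinstance(v,np.ndarray) or isinstance(v,list)}); return d
E
python3 - <<'E'
from h import *
s=env.get_state();print(s)
for n in('side','top'):
    d=snap(n,n+'1.png');print(n,d['mtx'],d['camera_from_world'])
E
```

```text
{'clock': 0.0, 'joint_pos': array([-1.33757276e+00,  3.13977547e-01,  4.50054788e-02,  1.30360362e+00,
        1.59035988e-05,  1.43121935e+00]), 'qvel': array([-7.72924780e-04, -1.45227565e-03,  8.56644923e-04, -1.37582799e-03,
       -4.96126431e-04, -3.93312341e-05]), 'tau': array([-1.07636570e-03, -4.80626249e+01,  2.98534530e+01,  1.93396368e-02,
       -1.22056799e-04,  2.81330735e-06]), 'tcp_pos': array([ 0.20932834, -0.53504356,  0.24943268]), 'orientation': array([-8.89077103e-04,  9.82677324e-01,  1.85322652e-01, -3.36994491e-05]), 'wrist_force': array([-0.88298878, -0.19506847, -0.45795479]), 'ft_torque': array([ 0.01537519, -0.0285652 , -0.00920774]), 'finger_gap': 0.08541887168900889}
side [[448.3160831    0.         278.68664312]
 [  0.         448.3160831  211.34015018]
 [  0.           0.           1.        ]] [[-0.78931194 -0.61398482 -0.00305141  0.52358444]
 [-0.31939356  0.41483265 -0.85199861  0.30076746]
 [ 0.52438003 -0.67151807 -0.52353516  0.56110797]
 [ 0.          0.          0.          1.        ]]
top [[426.96707512   0.         274.31626794]
 [  0.         426.96707512 217.08196651]
 [  0.           0.           1.        ]] [[ 0.16794759 -0.98579331 -0.00227     0.05232642]
 [-0.96080461 -0.16317424 -0.22411753  0.62965709]
 [ 0.22056316  0.03982103 -0.97455948  0.73155441]
 [ 0.          0.          0.          1.        ]]
```

View pics/side1.png

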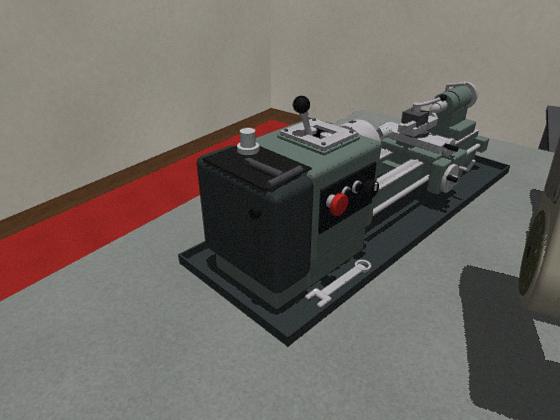

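View pics/top1.png

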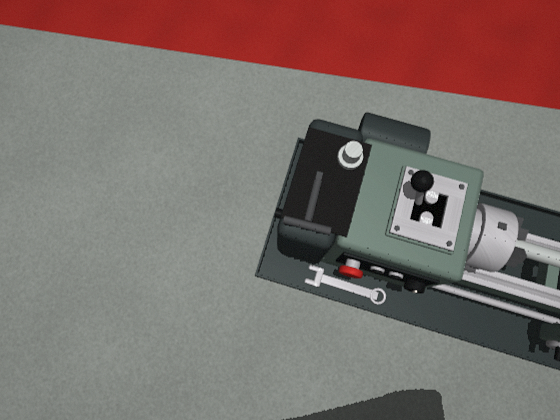

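```bash
python3 - <<'E'
from h import *
a=cv2.imread('pics/top1.png')[150:260,375:485];cv2.imwrite('pics/t1c.png',cv2.resize(a,None,fx=5.4,fy=5.4,interpolation=cv2.INTER_CUBIC))
a=cv2.imread('pics/side1.png')[85:165,265:375];cv2.imwrite('pics/s1c.png',cv2.resize(a,None,fx=7,fy=7,interpolation=cv2.INTER_CUBIC))
E
```

```text
(no output)
```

View pics/t1c.png

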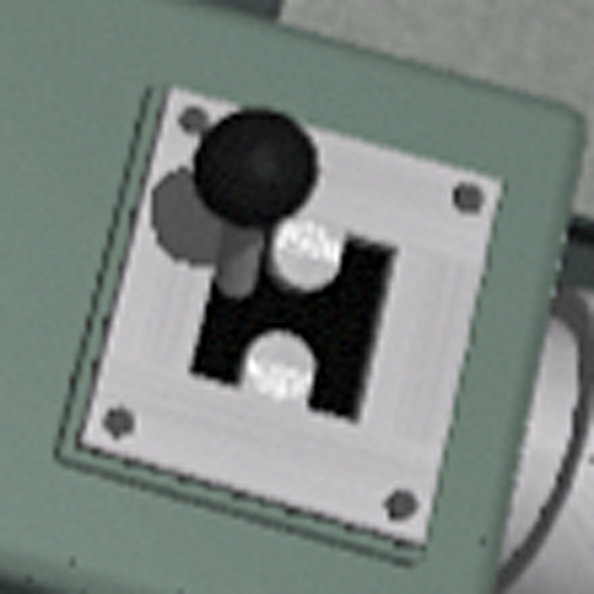

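View pics/s1c.png

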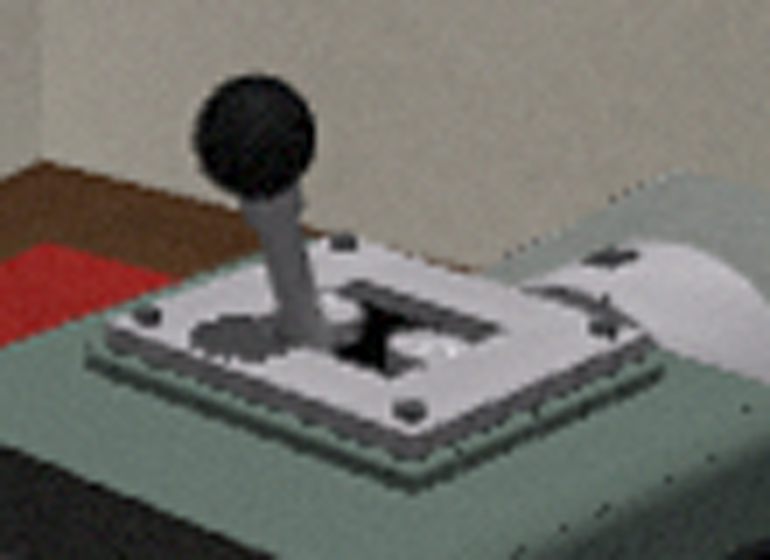

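```bash
cat > fit.py <<'E'
from h import *
from scipy.optimize import least_squares
T=np.load('pics/top1.png.npz');S=np.load('pics/side1.png.npz')
def pr(D,p):
    c=(D['camera_from_world']@np.c_[p,np.ones(len(p))].T)[:3]; q=D['mtx']@c; return (q[:2]/q[2]).T
f=lambda a,s,o:(np.array(a,float)+.5)/s-.5+np.array(o)
# order BL(back-left),BR(back-right),FL,FR
tc=f([(165,88),(502,182),(82,445),(420,540)],5.4,(375,150));ts=f([(194,121),(469,197),(119,421),(401,504)],5.4,(375,150))
sc=f([(107,325),(345,237),(415,435),(655,340)],7,(265,85));ss=f([(148,315),(343,241),(410,410),(605,328)],7,(265,85))
tk=f([(256,167)],5.4,(375,150));sk=f([(255,136)],7,(265,85))
sg=np.array([(1,1),(1,-1),(-1,1),(-1,-1)])
def W(p,loc):
    x,y,z,a=p[:4];c,s=np.cos(a),np.sin(a);return np.array([x,y,z])+loc@np.array([[c,s,0],[-s,c,0],[0,0,1]])
def res(p,hx,hy):
    C=W(p,np.c_[sg*[hx,hy],np.zeros(4)]);Sx=W(p,np.c_[sg*p[4:6],np.zeros(4)])
    return np.r_[(pr(T,C)-tc).ravel(),(pr(S,C)-sc).ravel(),(pr(T,Sx)-ts).ravel(),(pr(S,Sx)-ss).ravel()]
for hx,hy in((.052,.046),(.046,.052)):
    r=least_squares(res,[.5,0,.253,-.1,.04,.04],args=(hx,hy));print(hx,r.x,np.sqrt(np.mean(r.fun**2)))
    p=r.x
    k=least_squares(lambda q:np.r_[(pr(T,q[None])-tk).ravel(),(pr(S,q[None])-sk).ravel()],[.5,0,.3]);
    a=p[3];d=k.x-p[:3];print('knob',k.x,k.fun,'local',[np.cos(a)*d[0]+np.sin(a)*d[1],-np.sin(a)*d[0]+np.cos(a)*d[1],d[2]])
E
python3 fit.py
```

```text
0.052 [ 0.62402446 -0.06842844  0.25386185 -0.12780266  0.04396362  0.03807701] 0.6964903065988363
knob [ 0.64207837 -0.03854602  0.30752472] [-0.27263725 -0.67838747  0.9126479   0.17661638] local [np.float64(0.014098002505761131), np.float64(0.03193977674607956), np.float64(0.053662863426160834)]
0.046 [ 0.62375822 -0.06841636  0.25387361 -0.10942025  0.04373105  0.03824325] 2.398601239154785
knob [ 0.64207837 -0.03854602  0.30752472] [-0.27263725 -0.67838747  0.9126479   0.17661638] local [np.float64(0.014948688207331062), np.float64(0.031692302467543884), np.float64(0.053651105282615186)]
```

>>> move_arm([
  [[0,0,0.9],[0,0,0.9],-1],
  [[0,0,0.9],[0,0,0.9],-1],
  [[0,0.4,0.9],[0,0,0.9],-1],
  [[0.4,0.8,0.9],[0,0,0.9],-1],
  [[0.8,0.8,0.65],[0,0,0.9],-1],
])

```text
clock: 0.6
tcp_pos: [0.255, -0.457, 0.4207]
orientation: [0.001, 0.877, 0.481, -0.0]
wrist_force: [0.1, -1.6, -0.6]
finger_gap: 0.0123
```

>>> move_arm([
  [[0.8,0.8,0],[0,0,0.9],-1],
  [[0.8,0.8,0],[0,0,0.9],-1],
  [[0.8,0.8,0],[0,0,0.9],-1],
  [[0.8,0.8,0],[0,0,0.45],-1],
  [[0.8,0.8,0],[0,0,0],-1],
])

```text
clock: 1.1
tcp_pos: [0.4168, -0.2958, 0.4184]
orientation: [-0.0, 0.751, 0.66, 0.0]
wrist_force: [0.7, -0.9, 0.4]
finger_gap: -0.0
```

>>> move_arm([
  [[0.85,0.8,0],[0,0,0],-1],
  [[0.85,0.8,0],[0,0,0],-1],
  [[0.85,0.8,0],[0,0,0],-1],
  [[0.85,0.8,0],[0,0,0],-1],
  [[0.85,0.8,0],[0,0,0],-1],
])

```text
clock: 1.6
tcp_pos: [0.5869, -0.1357, 0.4183]
orientation: [-0.0, 0.751, 0.66, -0.0]
wrist_force: [0.2, -0.4, 0.7]
finger_gap: -0.0003
```

>>> move_arm([
  [[0.85,0.8,0],[0,0,0],-1],
  [[0.8,0.8,0],[0,0,0],-1],
  [[0.8,0.7,0],[0,0,0],-1],
  [[0,0,0],[0,0,0],-1],
])

```text
clock: 2.0
tcp_pos: [0.6883, -0.0416, 0.4124]
orientation: [-0.003, 0.75, 0.662, -0.001]
wrist_force: [0.2, -0.1, -1.0]
finger_gap: 0.0002
```

```bash
python3 - <<'E'
from h import *
s=env.get_state();print(s['tcp_pos'],s['orientation'],s['joint_pos'],s['wrist_force'])
snap('side','side2.png');snap('top','top2.png')
E
```

```text
[ 0.68834445 -0.04155346  0.41240697] [-0.00261134  0.74976372  0.66169935 -0.00123112] [-1.77106139e-01  6.72810424e-01  1.03034515e+00  1.93395293e+00
  1.31664653e-03  1.51830946e+00] [ 0.16543677 -0.11627594 -1.00662256]
```

View pics/side2.png

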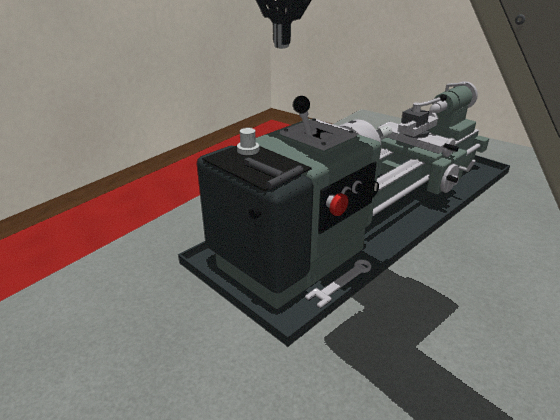

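View pics/top2.png

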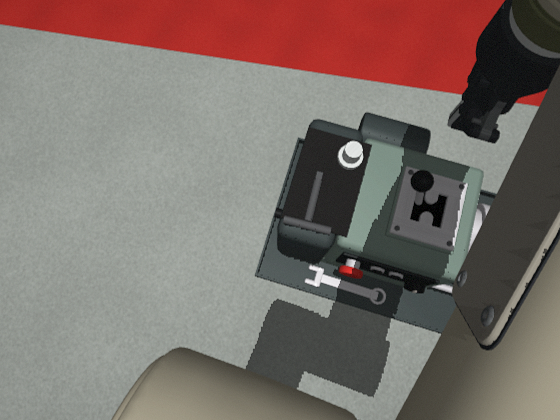

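```bash
python3 - <<'E'
from fit import *
s=env.get_state();p=s['tcp_pos'];print(pr(T,np.array([p,p-[0,0,.019]])),pr(S,np.array([p,p-[0,0,.019]])))
a=cv2.imread('pics/side2.png')[0:60,240:320];a=cv2.resize(a,None,fx=6,fy=6,interpolation=cv2.INTER_CUBIC)
b=cv2.imread('pics/top2.png')[70:150,430:530];b=cv2.resize(b,None,fx=4.5,fy=4.5)
c=np.zeros((360,930,3),np.uint8);c[:,:480]=a;c[:,480:930]=b;cv2.imwrite('pics/f2.png',cv2.convertScaleAbs(c[:,:],alpha=2)[:,:,:][:,:] if 0 else cv2.resize(cv2.convertScaleAbs(c,alpha=2.5),(790,306)))
E
```

```text
0.052 [ 0.62402446 -0.06842844  0.25386185 -0.12780266  0.04396362  0.03807701] 0.6964903065988363
knob [ 0.64207837 -0.03854602  0.30752472] [-0.27263725 -0.67838747  0.9126479   0.17661638] local [np.float64(0.014098002505761131), np.float64(0.03193977674607956), np.float64(0.053662863426160834)]
0.046 [ 0.62375822 -0.06841636  0.25387361 -0.10942025  0.04373105  0.03824325] 2.398601239154785
knob [ 0.64207837 -0.03854602  0.30752472] [-0.27263725 -0.67838747  0.9126479   0.17661638] local [np.float64(0.014948688207331062), np.float64(0.031692302467543884), np.float64(0.053651105282615186)]
[[463.11497914 114.48498743]
 [456.07914873 122.00715472]] [[284.23357358  33.47033975]
 [284.19426979  45.62689355]]
```

View pics/f2.png

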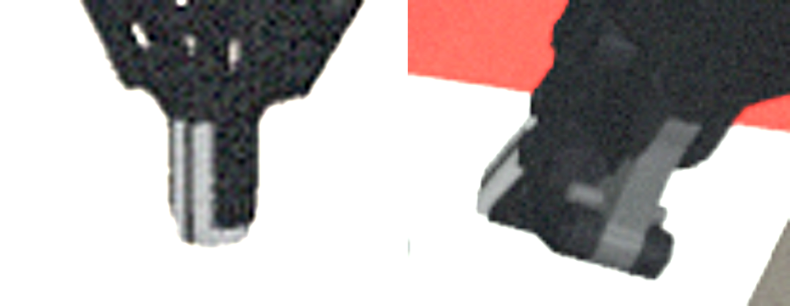

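>>> move_arm([
  [[-0.1,0,-0.8],[0,0,0],-1],
  [[0,0,-0.8],[0,0,0],-1],
  [[0,0,-0.6],[0,0,0],-1],
  [[0,0,0],[0,0,0],-1],
])

```text
clock: 2.5
tcp_pos: [0.6763, -0.0463, 0.3279]
orientation: [-0.003, 0.752, 0.659, -0.002]
wrist_force: [-0.8, -0.4, -0.6]
finger_gap: 0.0
```

```bash
cat > st.py <<'E'
from h import *
G=np.array([.6240,-.0684,.2539]);a=-.128
R=np.array([[np.cos(a),-np.sin(a),0],[np.sin(a),np.cos(a),0],[0,0,1]])
def show():
    s=env.get_state();p=s['tcp_pos'];q=s['orientation']
    print(s['clock'],'tcp',p.round(4),'local mm',(R.T@(p-G)*1e3).round(1),'q',q.round(4),'F loc',(R.T@s['wrist_force']).round(1))
def mv(dx,dy,dz=0): print('cmd',(R@np.array([dx,dy,dz])/40).round(3))
E
python3 - <<'E'
from st import *
show()
E
```

```text
2.5 tcp [ 0.6763 -0.0463  0.3279] local mm [49.1 28.6 74. ] q [-0.0026  0.7521  0.659  -0.0022] F loc [-0.8 -0.5 -0.6]
```

>>> move_arm([
  [[0.01,0.085,-0.475],[0,0,0],-1],
  [[0,0,0],[0,0,0],-1],
])

```text
clock: 2.7
tcp_pos: [0.6789, -0.0426, 0.3122]
orientation: [-0.0, 0.752, 0.659, -0.0]
wrist_force: [0.2, -0.6, -0.3]
finger_gap: -0.0001
```

>>> move_arm([
  [[-0.1,0.013,0],[0,0,0],-1],
  [[-0.05,0.006,0],[0,0,0],-1],
  [[-0.05,0.006,0],[0,0,0],-1],
  [[0,0,0],[0,0,0],-1],
])

```text
clock: 3.1
tcp_pos: [0.6722, -0.0411, 0.3128]
orientation: [0.001, 0.752, 0.66, 0.0]
wrist_force: [0.5, -0.0, 0.4]
finger_gap: 0.0002
```

```bash
python3 - <<'E'
from st import *
show()
snap('side','side3.png');snap('top','top3.png')
a=cv2.imread('pics/top3.png')[120:260,375:515];cv2.imwrite('pics/t3c.png',cv2.resize(a,None,fx=4.2,fy=4.2,interpolation=cv2.INTER_CUBIC))
a=cv2.imread('pics/side3.png')[45:165,255:375];cv2.imwrite('pics/s3c.png',cv2.resize(a,None,fx=4.8,fy=4.8,interpolation=cv2.INTER_CUBIC))
E
```

```text
3.1 tcp [ 0.6722 -0.0411  0.3128] local mm [44.3 33.3 58.9] q [6.000e-04 7.515e-01 6.597e-01 5.000e-04] F loc [0.5 0.  0.4]
```

View pics/t3c.png

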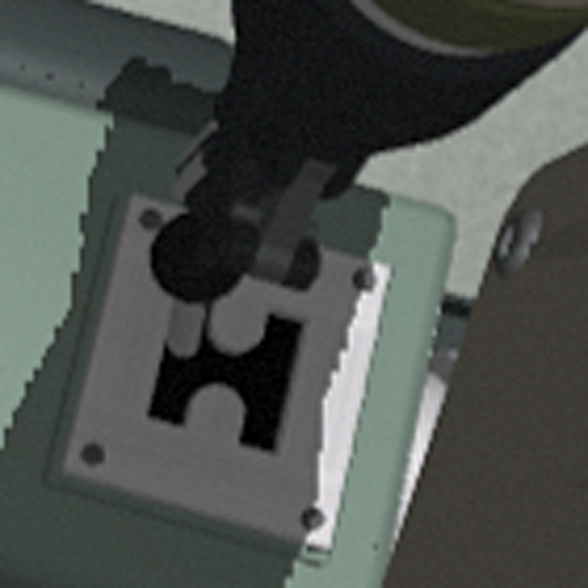

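View pics/s3c.png

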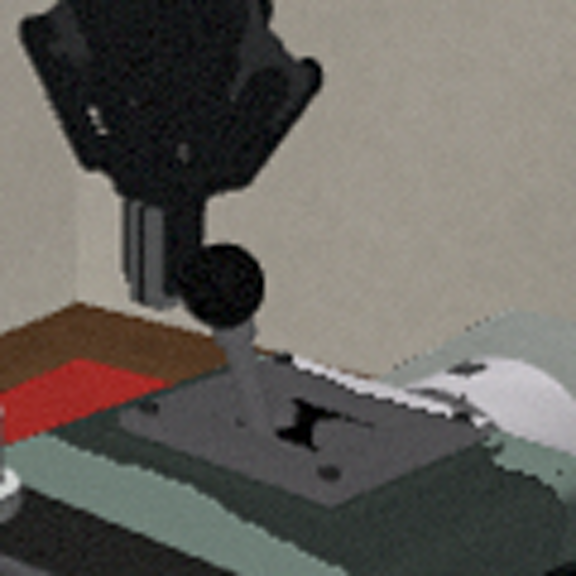

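>>> move_arm([
  [[-0.05,0.006,-0.08],[0,0,0],-1],
  [[-0.05,0.006,0],[0,0,0],-1],
  [[-0.05,0.006,0],[0,0,0],-1],
])

```text
clock: 3.5
tcp_pos: [0.6671, -0.0403, 0.3087]
orientation: [0.001, 0.751, 0.66, 0.001]
wrist_force: [4.5, 0.7, 1.9]
finger_gap: 0.0001
```

>>> move_arm([
  [[-0.05,0.006,0],[0,0,0],-1],
  [[0,0,0],[0,0,0],-1],
])

```text
clock: 3.7
tcp_pos: [0.6645, -0.0399, 0.3092]
orientation: [0.001, 0.751, 0.66, 0.001]
wrist_force: [4.2, 0.1, 2.2]
finger_gap: -0.0005
```

```bash
python3 - <<'E'
from st import *
show()
E
```

```text
3.7 tcp [ 0.6645 -0.0399  0.3092] local mm [36.5 33.4 55.3] q [6.000e-04 7.515e-01 6.598e-01 6.000e-04] F loc [4.2 0.6 2.2]
```

>>> move_arm([
  [[-0.05,0.006,0],[0,0,0],-1],
  [[-0.05,0.006,0],[0,0,0],-1],
  [[-0.05,0.006,0],[0,0,0],-1],
  [[0,0,0],[0,0,0],-1],
])

```text
clock: 4.1
tcp_pos: [0.6579, -0.0392, 0.3086]
orientation: [-0.0, 0.751, 0.66, -0.0]
wrist_force: [3.6, -1.0, 2.9]
finger_gap: 0.0
```

```bash
python3 - <<'E'
from st import *
show()
snap('side','side4.png');snap('top','top4.png')
a=cv2.imread('pics/top4.png')[150:260,375:485];cv2.imwrite('pics/t4c.png',cv2.convertScaleAbs(cv2.resize(a,None,fx=5.4,fy=5.4,interpolation=cv2.INTER_CUBIC),alpha=2.2))
a=cv2.imread('pics/side4.png')[85:165,265:375];cv2.imwrite('pics/s4c.png',cv2.convertScaleAbs(cv2.resize(a,None,fx=7,fy=7,interpolation=cv2.INTER_CUBIC),alpha=2.2))
E
```

```text
4.1 tcp [ 0.6579 -0.0392  0.3086] local mm [29.9 33.3 54.7] q [-0.000e+00  7.515e-01  6.597e-01 -1.000e-04] F loc [ 3.7 -0.5  2.9]
```

View pics/t4c.png

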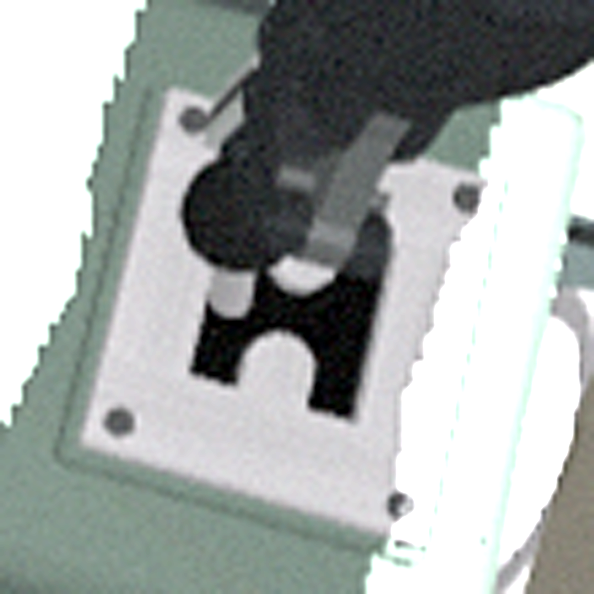

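View pics/s4c.png

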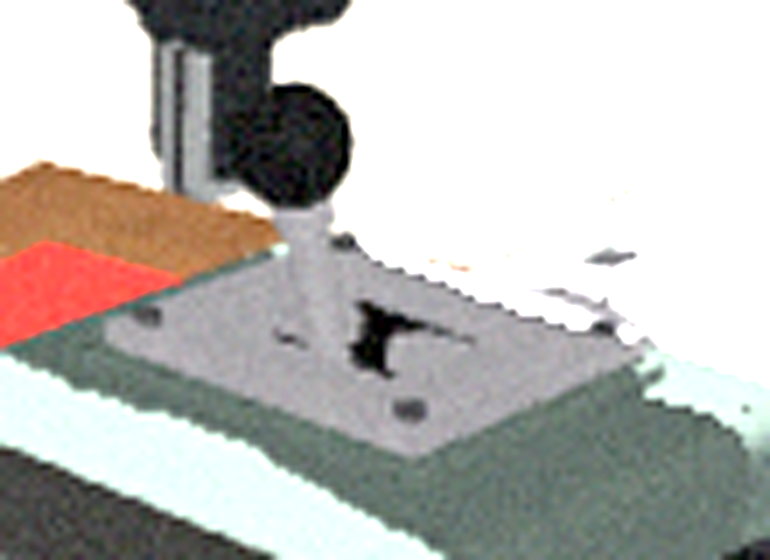

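```bash
cat >> fit.py <<'E'
def knob(t,s):
    from st import R,G
    t=f([t],5.4,(375,150));s=f([s],7,(265,85))
    k=least_squares(lambda q:np.r_[(pr(T,q[None])-t).ravel(),(pr(S,q[None])-s).ravel()],[.6,0,.3]); print('free local',(R.T@(k.x-G)*1e3).round(1),k.fun.round(2))
    def P(v): 
        x,y=v; return G+R@np.array([x,y,np.sqrt(.122**2-x*x-y*y)-.063])
    k=least_squares(lambda q:np.r_[(pr(T,P(q)[None])-t).ravel(),(pr(S,P(q)[None])-s).ravel()],[0,0.]); print('sphere local',(k.x*1e3).round(1),k.fun.round(2))
E
python3 -c "
from fit import *
knob((256,167),(255,136));knob((244,211),(290,145))"|tail -4
```

```text
free local [14.1 31.9 53.6] [-0.27 -0.68  0.91  0.18]
sphere local [14. 32.] [-0.32 -0.68  0.92  0.06]
free local [ 1.9 32.5 54.3] [-0.3  -0.76  1.01  0.19]
sphere local [ 1.8 32.6] [-0.34 -0.75  1.02  0.09]
```

>>> move_arm([
  [[-0.05,0.006,0],[0,0,0],-1],
  [[0,0,0],[0,0,0],-1],
])

```text
clock: 4.4
tcp_pos: [0.656, -0.039, 0.3084]
orientation: [-0.0, 0.752, 0.66, -0.0]
wrist_force: [4.3, -0.4, 2.6]
finger_gap: -0.0001
```

```bash
python3 - <<'E'
from st import *
show()
mv(14,0);mv(0,38);mv(-42,0)
E
```

```text
4.4 tcp [ 0.656  -0.039   0.3084] local mm [28.  33.2 54.5] q [-1.000e-04  7.515e-01  6.597e-01 -2.000e-04] F loc [4.3 0.1 2.6]
cmd [ 0.347 -0.045  0.   ]
cmd [0.121 0.942 0.   ]
cmd [-1.041  0.134  0.   ]
```

>>> move_arm([
  [[0.3,-0.04,0],[0,0,0],-1],
  [[0.06,0.47,0],[0,0,0],-1],
  [[0.06,0.47,0],[0,0,0],-1],
  [[-0.5,0.065,0],[0,0,0],-1],
  [[-0.5,0.065,0],[0,0,0],-1],
])

```text
clock: 4.9
tcp_pos: [0.6319, 0.0044, 0.3072]
orientation: [-0.001, 0.751, 0.661, -0.001]
wrist_force: [-0.2, -1.3, 0.6]
finger_gap: 0.0002
```

```bash
python3 - <<'E'
from st import *
show()
snap('side','side5.png');snap('top','top5.png')
a=cv2.imread('pics/top5.png')[150:260,375:485];cv2.imwrite('pics/t5c.png',cv2.convertScaleAbs(cv2.resize(a,None,fx=5.4,fy=5.4,interpolation=cv2.INTER_CUBIC),alpha=2.2))
a=cv2.imread('pics/side5.png')[85:165,265:375];cv2.imwrite('pics/s5c.png',cv2.convertScaleAbs(cv2.resize(a,None,fx=7,fy=7,interpolation=cv2.INTER_CUBIC),alpha=2.2))
E
```

```text
4.9 tcp [0.6319 0.0044 0.3072] local mm [-1.5 73.2 53.3] q [-0.0011  0.7507  0.6606 -0.001 ] F loc [ 0.  -1.3  0.6]
```

View pics/t5c.png

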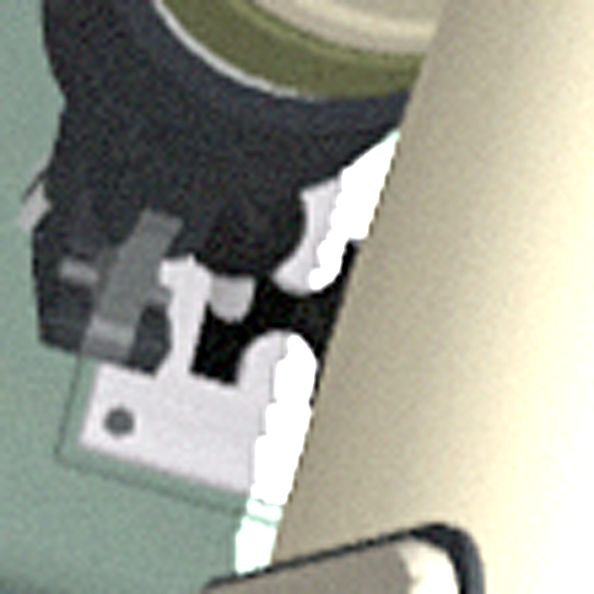

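View pics/s5c.png

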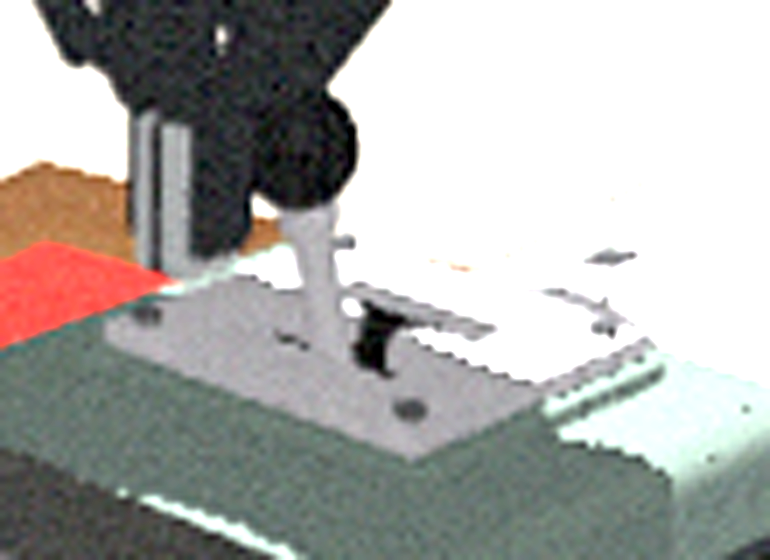

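```bash
python3 -c "
from fit import *
knob((241,214),(296,148))
from st import *
mv(1.5,0);mv(0,-10)"|tail -4
```

```text
free local [ 0.7 32.7 54.1] [-0.18 -0.45  0.61  0.11]
sphere local [ 0.5 32.9] [-0.26 -0.45  0.62 -0.07]
cmd [ 0.037 -0.005  0.   ]
cmd [-0.032 -0.248  0.   ]
```

>>> move_arm([
  [[0.02,-0.18,0.03],[0,0,0],-1],
  [[-0.013,-0.1,0],[0,0,0],-1],
  [[-0.007,-0.05,0],[0,0,0],-1],
])

```text
clock: 5.3
tcp_pos: [0.6338, -0.0109, 0.3098]
orientation: [-0.0, 0.752, 0.66, 0.001]
wrist_force: [0.1, 6.6, 3.8]
finger_gap: -0.0001
```

>>> move_arm([
  [[-0.01,-0.08,0],[0,0,0],-1],
  [[-0.01,-0.08,0],[0,0,0],-1],
])

```text
clock: 5.5
tcp_pos: [0.633, -0.0168, 0.3101]
orientation: [-0.0, 0.751, 0.66, 0.001]
wrist_force: [0.6, 4.3, 3.0]
finger_gap: 0.0004
```

>>> move_arm([
  [[-0.01,-0.08,0],[0,0,0],-1],
  [[-0.01,-0.08,0],[0,0,0],-1],
])

```text
clock: 5.7
tcp_pos: [0.6317, -0.0238, 0.3099]
orientation: [-0.0, 0.751, 0.66, 0.0]
wrist_force: [1.0, 4.0, 2.7]
finger_gap: 0.0
```

```bash
python3 - <<'E'
from st import *
show()
E
```

```text
5.7 tcp [ 0.6317 -0.0238  0.3099] local mm [ 2.  45.2 56. ] q [-0.000e+00  7.514e-01  6.598e-01  4.000e-04] F loc [0.5 4.1 2.7]
```

>>> move_arm([
  [[-0.02,-0.1,0],[0,0,0],-1],
  [[-0.013,-0.1,0],[0,0,0],-1],
  [[-0.013,-0.1,0],[0,0,0],-1],
])

```text
clock: 6.0
tcp_pos: [0.6295, -0.0363, 0.3096]
orientation: [0.0, 0.752, 0.66, -0.0]
wrist_force: [0.0, 4.4, 2.2]
finger_gap: -0.0001
```

>>> move_arm([
  [[-0.013,-0.1,0],[0,0,0],-1],
  [[-0.013,-0.1,0],[0,0,0],-1],
  [[-0.013,-0.1,0],[0,0,0],-1],
])

```text
clock: 6.3
tcp_pos: [0.6279, -0.0484, 0.3096]
orientation: [0.0, 0.752, 0.66, -0.0]
wrist_force: [0.3, 3.1, 2.2]
finger_gap: 0.0002
```

>>> move_arm([
  [[-0.013,-0.1,0],[0,0,0],-1],
  [[-0.013,-0.1,0],[0,0,0],-1],
  [[-0.013,-0.1,0],[0,0,0],-1],
])

```text
clock: 6.6
tcp_pos: [0.6264, -0.0603, 0.3096]
orientation: [0.0, 0.752, 0.66, -0.0]
wrist_force: [0.3, 2.2, 1.4]
finger_gap: 0.0002
```

```bash
python3 - <<'E'
from st import *
show()
E
```

```text
6.6 tcp [ 0.6264 -0.0603  0.3096] local mm [ 1.3  8.4 55.7] q [ 0.000e+00  7.515e-01  6.597e-01 -1.000e-04] F loc [0.  2.2 1.4]
```

Now about 13 mm more, in smaller steps.

>>> move_arm([
  [[-0.013,-0.1,0],[0,0,0],-1],
  [[-0.013,-0.1,0],[0,0,0],-1],
  [[-0.006,-0.05,0],[0,0,0],-1],
])

```text
clock: 6.9
tcp_pos: [0.625, -0.0703, 0.3091]
orientation: [-0.0, 0.752, 0.66, -0.0]
wrist_force: [0.4, 2.1, -2.1]
finger_gap: 0.0001
```

```bash
python3 - <<'E'
from st import *
show()
snap('side','side6.png');snap('top','top6.png')
a=cv2.imread('pics/top6.png')[150:260,375:485];cv2.imwrite('pics/t6c.png',cv2.convertScaleAbs(cv2.resize(a,None,fx=5.4,fy=5.4,interpolation=cv2.INTER_CUBIC),alpha=2.2))
a=cv2.imread('pics/side6.png')[85:165,265:375];cv2.imwrite('pics/s6c.png',cv2.convertScaleAbs(cv2.resize(a,None,fx=7,fy=7,interpolation=cv2.INTER_CUBIC),alpha=2.2))
E
```

```text
6.9 tcp [ 0.625  -0.0703  0.3091] local mm [ 1.2 -1.8 55.2] q [-4.000e-04  7.516e-01  6.596e-01 -3.000e-04] F loc [ 0.1  2.1 -2.1]
```

View pics/t6c.png

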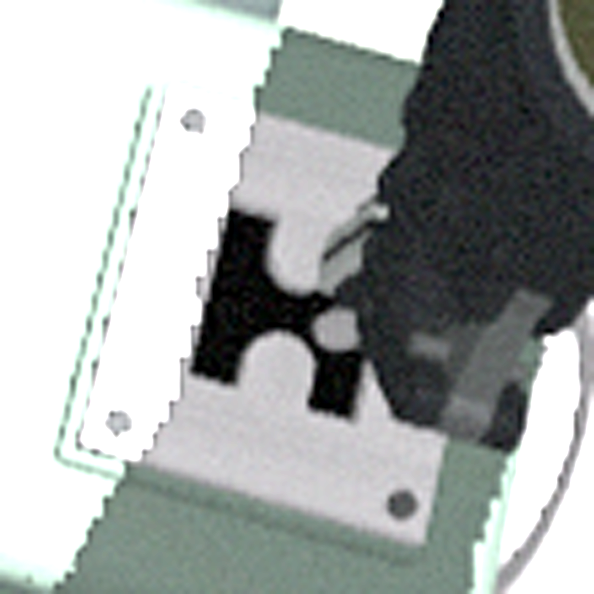

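View pics/s6c.png

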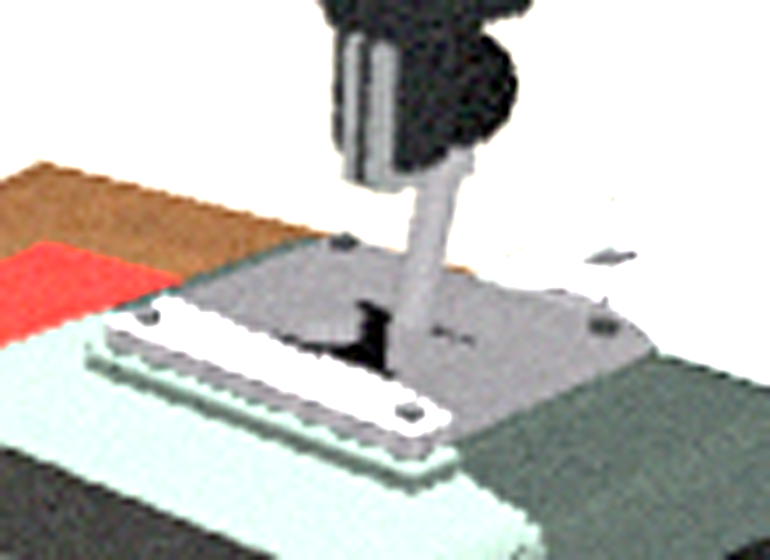

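```bash
python3 -c "
from fit import *
from st import *
for y in (-24,-28,-30,-32,-34):
  for x in(0,2):
    k=G+R@np.array([x,y,np.sqrt(122**2-x*x-y*y)-63])/1e3
    p=pr(S,k[None])[0];st=G+R@np.array([x*.52,y*.52,0])/1e3;q=pr(T,st[None])[0];print(x,y,'side',(p-[265,85]+.5)*7-.5,'stemtop',(q-[375,150]+.5)*5.4-.5)
"|tail -10
```

```text
0 -24 side [454.66507348  87.466658  ] stemtop [338.39197134 319.39922846]
2 -24 side [448.49738491  85.81578701] stemtop [339.20960885 315.80113306]
0 -28 side [464.68132958  87.41922093] stemtop [346.01269631 321.59646697]
2 -28 side [458.52041464  85.77486568] stemtop [346.82778077 317.9967629 ]
0 -30 side [469.64992775  87.60356154] stemtop [349.82436024 322.69546147]
2 -30 side [463.49265616  85.9622158 ] stemtop [350.63816727 319.09495265]
0 -32 side [474.59176278  87.92783753] stemtop [353.63689219 323.79470624]
2 -32 side [468.43830685  86.28933634] stemtop [354.44942119 320.19339241]
0 -34 side [479.50651566  88.39313426] stemtop [357.45029247 324.89420136]
2 -34 side [473.35704879  86.75731308] stemtop [358.26154284 321.29208224]
```

>>> move_arm([
  [[-0.006,-0.05,0],[0,0,0],-1],
  [[-0.006,-0.05,0],[0,0,0],-1],
])

```text
clock: 7.2
tcp_pos: [0.6246, -0.0737, 0.3093]
orientation: [-0.0, 0.751, 0.66, -0.0]
wrist_force: [0.2, 2.7, -1.4]
finger_gap: -0.0
```

>>> move_arm([
  [[-0.006,-0.05,0],[0,0,0],-1],
  [[0,0,0],[0,0,0],-1],
])

```text
clock: 7.4
tcp_pos: [0.6244, -0.0761, 0.3096]
orientation: [0.0, 0.752, 0.66, -0.0]
wrist_force: [-1.0, 1.9, -2.1]
finger_gap: -0.0002
```

```bash
python3 - <<'E'
from st import *
show()
E
```

```text
7.4 tcp [ 0.6244 -0.0761  0.3096] local mm [ 1.4 -7.6 55.7] q [ 0.000e+00  7.516e-01  6.597e-01 -1.000e-04] F loc [-1.3  1.8 -2.1]
```

>>> move_arm([
  [[0.05,0.4,0],[0,0,0],-1],
  [[-0.6,0.08,0],[0,0,0],-1],
  [[-0.6,0.08,0],[0,0,0],-1],
  [[0,0,0],[0,0,0],-1],
])

```text
clock: 7.8
tcp_pos: [0.5763, -0.0523, 0.3108]
orientation: [0.0, 0.751, 0.66, -0.0]
wrist_force: [-0.1, 0.2, 0.7]
finger_gap: 0.0001
```

```bash
python3 - <<'E'
from st import *
show()
snap('side','side7.png');snap('top','top7.png')
a=cv2.imread('pics/top7.png')[150:260,375:485];cv2.imwrite('pics/t7c.png',cv2.convertScaleAbs(cv2.resize(a,None,fx=5.4,fy=5.4,interpolation=cv2.INTER_CUBIC),alpha=2.2))
a=cv2.imread('pics/side7.png')[85:165,265:375];cv2.imwrite('pics/s7c.png',cv2.convertScaleAbs(cv2.resize(a,None,fx=7,fy=7,interpolation=cv2.INTER_CUBIC),alpha=2.2))
E
```

```text
7.8 tcp [ 0.5763 -0.0523  0.3108] local mm [-49.4   9.9  56.9] q [ 2.000e-04  7.513e-01  6.600e-01 -4.000e-04] F loc [-0.1  0.2  0.7]
```

View pics/t7c.png

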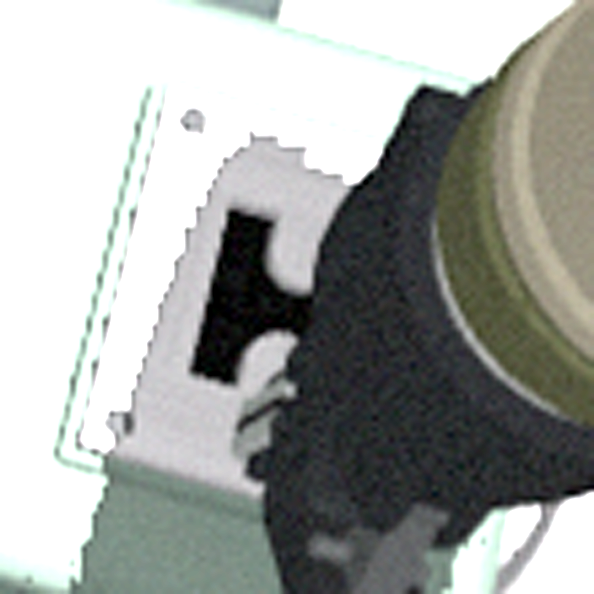

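View pics/s7c.png

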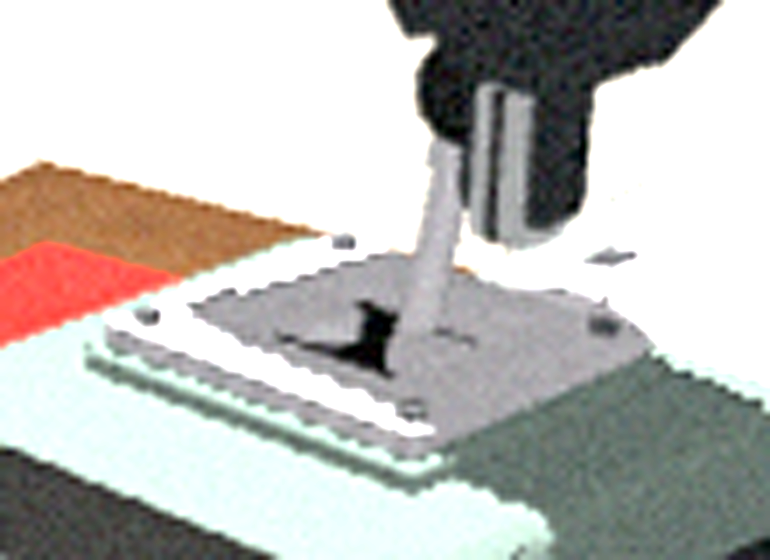

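>>> move_arm([
  [[-0.07,-0.53,0],[0,0,0],-1],
  [[-0.07,-0.54,-0.03],[0,0,0],-1],
  [[0.25,-0.032,0],[0,0,0],-1],
  [[0.15,-0.019,0],[0,0,0],-1],
])

```text
clock: 8.3
tcp_pos: [0.5903, -0.0988, 0.3085]
orientation: [0.0, 0.752, 0.659, 0.0]
wrist_force: [-0.7, 0.1, 0.3]
finger_gap: 0.0
```

```bash
python3 - <<'E'
from st import *
show()
E
```

```text
8.3 tcp [ 0.5903 -0.0988  0.3085] local mm [-29.5 -34.4  54.6] q [4.000e-04 7.519e-01 6.593e-01 3.000e-04] F loc [-0.7  0.   0.3]
```

>>> move_arm([
  [[0.1,-0.013,0],[0,0,0],-1],
  [[0.1,-0.013,0],[0,0,0],-1],
  [[0.1,-0.013,0],[0,0,0],-1],
])

```text
clock: 8.6
tcp_pos: [0.6008, -0.0994, 0.3086]
orientation: [-0.0, 0.751, 0.66, -0.0]
wrist_force: [-4.2, -0.4, 2.5]
finger_gap: 0.0
```

>>> move_arm([
  [[0.1,-0.013,0],[0,0,0],-1],
  [[0.1,-0.013,0],[0,0,0],-1],
  [[0.1,-0.013,0],[0,0,0],-1],
])

```text
clock: 8.9
tcp_pos: [0.6132, -0.1012, 0.3085]
orientation: [-0.0, 0.751, 0.66, 0.0]
wrist_force: [-4.2, 0.2, 1.3]
finger_gap: 0.0003
```

```bash
python3 - <<'E'
from st import *
show()
E
```

```text
8.9 tcp [ 0.6132 -0.1012  0.3085] local mm [ -6.6 -33.9  54.6] q [-0.000e+00  7.514e-01  6.598e-01  1.000e-04] F loc [-4.2 -0.3  1.3]
```

>>> move_arm([
  [[0.1,-0.013,0],[0,0,0],-1],
  [[0.1,-0.013,0],[0,0,0],-1],
  [[0.1,-0.013,0],[0,0,0],-1],
])

```text
clock: 9.2
tcp_pos: [0.6249, -0.1026, 0.3077]
orientation: [-0.001, 0.751, 0.66, -0.0]
wrist_force: [-4.6, 1.0, -1.2]
finger_gap: -0.0
```

>>> move_arm([
  [[0.05,-0.006,0],[0,0,0],-1],
  [[0.05,-0.006,0],[0,0,0],-1],
  [[0.025,-0.003,0],[0,0,0],-1],
])

```text
clock: 9.5
tcp_pos: [0.6299, -0.1035, 0.308]
orientation: [-0.0, 0.751, 0.66, -0.0]
wrist_force: [-3.7, 0.6, -2.4]
finger_gap: 0.0001
```

```bash
python3 - <<'E'
from st import *
show()
E
```

```text
9.5 tcp [ 0.6299 -0.1035  0.308 ] local mm [ 10.3 -34.   54.1] q [-4.000e-04  7.515e-01  6.598e-01 -2.000e-04] F loc [-3.7  0.2 -2.4]
```

>>> move_arm([
  [[0.025,-0.003,0],[0,0,0],-1],
  [[0.025,-0.003,0],[0,0,0],-1],
])

```text
clock: 9.7
tcp_pos: [0.6319, -0.1039, 0.3085]
orientation: [0.0, 0.752, 0.66, -0.0]
wrist_force: [-3.1, 0.4, -2.8]
finger_gap: -0.0001
```

>>> move_arm([
  [[0.025,-0.003,0],[0,0,0],-1],
  [[0,0,0],[0,0,0],-1],
])

```text
clock: 9.9
tcp_pos: [0.633, -0.104, 0.3086]
orientation: [0.0, 0.752, 0.66, 0.0]
wrist_force: [-4.1, 0.9, -1.9]
finger_gap: 0.0001
```

>>> move_arm([
  [[0.025,-0.003,0],[0,0,0],-1],
  [[0,0,0],[0,0,0],-1],
])

```text
clock: 10.1
tcp_pos: [0.6337, -0.1041, 0.3085]
orientation: [-0.0, 0.752, 0.66, -0.0]
wrist_force: [-4.5, 0.1, -1.4]
finger_gap: 0.0
```

```bash
python3 - <<'E'
from st import *
show()
E
```

```text
10.1 tcp [ 0.6337 -0.1041  0.3085] local mm [ 14.2 -34.1  54.6] q [-1.000e-04  7.515e-01  6.597e-01 -1.000e-04] F loc [-4.5 -0.4 -1.4]
```

No stop felt yet; continuing in 1 mm steps until the force rises.

>>> move_arm([
  [[0.025,-0.003,0],[0,0,0],-1],
  [[0,0,0],[0,0,0],-1],
])

```text
clock: 10.3
tcp_pos: [0.6343, -0.1041, 0.3085]
orientation: [-0.0, 0.752, 0.66, -0.0]
wrist_force: [-5.4, 1.3, -1.5]
finger_gap: -0.0002
```

>>> move_arm([
  [[0.02,-0.003,0],[0,0,0],-1],
  [[0,0,0],[0,0,0],-1],
])

```text
clock: 10.5
tcp_pos: [0.6345, -0.1041, 0.3084]
orientation: [-0.001, 0.752, 0.66, -0.001]
wrist_force: [-7.8, 0.8, -0.6]
finger_gap: -0.0003
```

>>> move_arm([
  [[0.02,-0.003,0],[0,0,0],-1],
  [[0,0,0],[0,0,0],-1],
])

```text
clock: 10.7
tcp_pos: [0.6348, -0.1042, 0.3084]
orientation: [-0.001, 0.752, 0.66, -0.001]
wrist_force: [-9.4, 1.7, -0.4]
finger_gap: 0.0
```

>>> move_arm([
  [[0.02,-0.003,0],[0,0,0],-1],
  [[0,0,0],[0,0,0],-1],
])

```text
clock: 10.9
tcp_pos: [0.6351, -0.1042, 0.3083]
orientation: [-0.002, 0.752, 0.66, -0.002]
wrist_force: [-10.4, 1.3, 0.7]
finger_gap: 0.0001
```

```bash
python3 - <<'E'
from st import *
show()
snap('side','side8.png')
a=cv2.imread('pics/side8.png')[65:165,255:375];cv2.imwrite('pics/s8c.png',cv2.convertScaleAbs(cv2.resize(a,None,fx=6,fy=6,interpolation=cv2.INTER_CUBIC),alpha=2.2))
E
```

```text
10.9 tcp [ 0.6351 -0.1042  0.3083] local mm [ 15.6 -34.1  54.4] q [-0.0017  0.7515  0.6597 -0.0016] F loc [-10.5  -0.    0.7]
```

View pics/s8c.png

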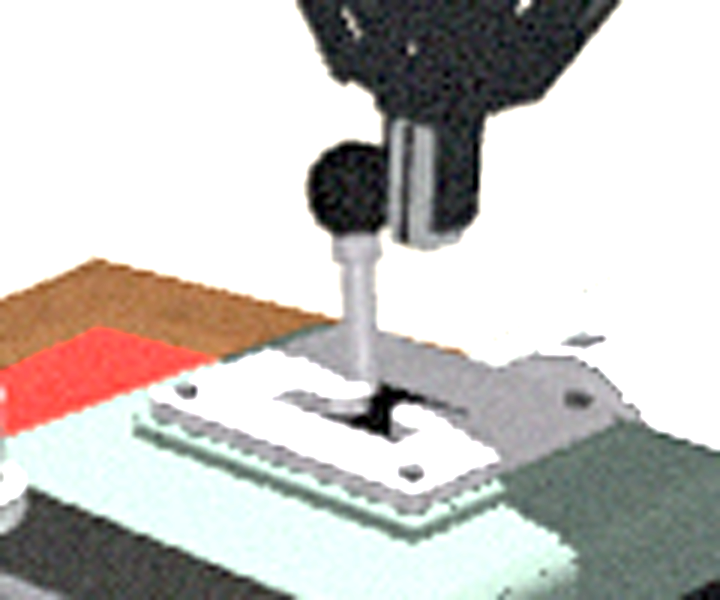

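>>> move_arm([
  [[-0.3,0.04,0],[0,0,0],-1],
  [[-0.8,0.1,0],[0,0,0],-1],
  [[-0.5,0,0.8],[0,0,0],-1],
  [[-0.6,0,0.8],[0,0,0],-1],
  [[-0.6,-0.7,0.6],[0,0,0],-1],
])

```text
clock: 11.45
tcp_pos: [0.5257, -0.1255, 0.3996]
orientation: [0.002, 0.75, 0.661, 0.002]
wrist_force: [0.6, -1.7, 0.5]
finger_gap: 0.0002
```

>>> move_arm([
  [[-0.6,-0.9,0],[0,0,0],-1],
  [[-0.6,-0.9,0],[0,0,0],-1],
  [[-0.4,-0.9,0],[0,0,0],-1],
  [[0,-0.9,0],[0,0,0],-1],
  [[0,0,0],[0,0,0],-1],
])

```text
clock: 11.95
tcp_pos: [0.4618, -0.2757, 0.3968]
orientation: [0.003, 0.753, 0.658, 0.0]
wrist_force: [1.0, 0.9, 0.1]
finger_gap: 0.0004
```

```bash
python3 - <<'E'
from st import *
show()
snap('side','side9.png');snap('top','top9.png')
a=cv2.imread('pics/top9.png')[150:260,375:485];a=cv2.resize(a,None,fx=5.4,fy=5.4,interpolation=cv2.INTER_CUBIC);cv2.imwrite('pics/t9c.png',a)
a=cv2.imread('pics/side9.png')[85:165,265:375];cv2.imwrite('pics/s9c.png',cv2.resize(a,None,fx=7,fy=7,interpolation=cv2.INTER_CUBIC))
E
```

```text
11.95 tcp [ 0.4618 -0.2757  0.3968] local mm [-134.5 -226.3  142.9] q [0.0025 0.7532 0.6578 0.    ] F loc [0.9 1.  0.1]
```

View pics/t9c.png

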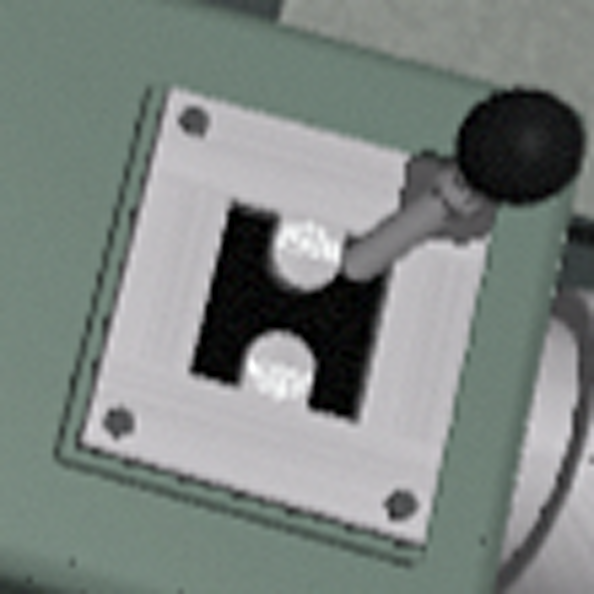

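View pics/s9c.png

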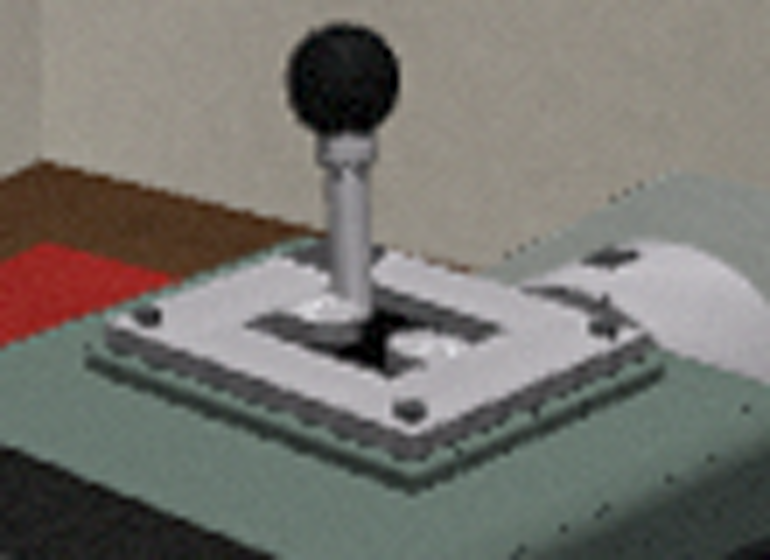

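View pics/top9.png

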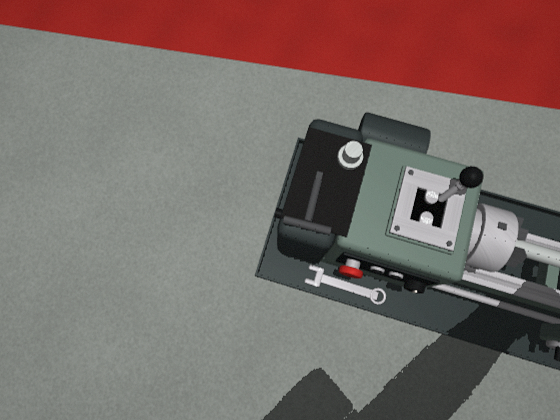

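```bash
python3 -c "
from fit import *
knob((521,147),(343,80))"|tail -2
```

```text
free local [ 41.3 -32.1  47.4] [-0.28 -0.74  1.05  0.19]
sphere local [ 41.4 -32.2] [-0.3  -0.71  1.04  0.32]
```

Knob at (41.4, -32) mm, which is fully home. Key, bush and spanner are unmoved, so I'm handing in.

```bash
python3 -c "
from h import *
print(job.hand_in())"
```

```text
the job is handed in; nothing more can be done
None
```

The gear lever is fully home in the back slot on the chuck side. I pushed it there with the shut fingers only: forward along the far leg to neutral, across the gate, then back until it met its stop.

- **Position:** after backing the arm off, I measured the knob in both cameras at x = +41.4 mm, y = -32 mm and 47 mm above the plate. The stated home position is about +41, -33 and 48 mm. The two cameras disagree by about 1 pixel, as they did in every measurement.
- **Forces:** pushing took about 3 to 7 N, and I stopped at about 10 N against the end stop. These are readings taken at the end of each move.
- **Surroundings:** in the last top view the key, bush and spanner look to be where they started, and the arm stands clear.
- **Time:** about 12 s on the robot's clock.

No check failed. I measured the knob's position about a second after leaving it, but took no later picture to confirm that it stayed there.

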